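# Stand the fallen bookend up and push it against the binders

### The arm

A 6-joint arm with a two-finger parallel gripper is mounted at the origin on the work surface. World frame = base frame: x ahead of the robot, y to its left, z up, the work surface at z = 0. Lengths are in m, angles in rad, forces in N, time in s.
With the tool pointing down it reaches from about 0.35 to 0.775 m from the base axis. Payload 5.5 kg.
Tool frame: the origin (TCP) lies on the centre line of the jaws, within the pads' length; the fingertips stand 11 mm ahead of it and the grasp point (between the pads) lies 8 mm behind it (env.tip_extent is the distance from the TCP to the fingertips, in m); z points along the fingers, y is the line along which they close (so a half turn about z gives the same grasp; the last joint's range is limited). The gripper opens to 85 mm and grips with 20 to 120 N. Pads are 22 mm wide; open, the fingers measure 114 mm over their backs; the gripper's body (76 mm by 85 mm) begins 54 mm behind the grasp point. The pads swing forward as they close: fully open they stand 13 mm farther back than shut.
Start: joints at [1.203, 0.313, 0.046, 1.304, 0, 1.431], TCP at [0.13, 0.56, 0.242] pointing down, gripper open.
Joint ranges: [-2.76, 2.76], [-0.86, 1.69], [-1.03, 1.26], [-2.2, 2.34], [-1.47, 1.5], [-3.14, 3.14]. Speed limits (rad/s): [2.57, 2.57, 3.14, 3.14, 3.14, 3.14].

### API

Orientations are given as a unit quaternion [w, x, y, z].
In Python, from workcell import env gives the robot as it stands.
- The arm moves only by the shell command python3 -m jog 'ROWS' [FORCE]. ROWS is JSON, a list of rows, each a list of 5 numbers: the gripper's target within -1 to 1 (shut at 1, half-way at 0, fully open at -1), then the shift along the tool's x, y, z in m, then the turn about the tool's z in degrees. In form: [[fingers, tx, ty, tz, turn], ...]. A call has 1 to 5 rows; each row shifts and turns the commanded pose from where the row before left it, along the tool's axes as they then stand; what a row does not reach is not made up. A row lasts 1/12 s, in which the tool goes at most 41.7 mm and 7.16 degrees, less where a joint would pass 70% of its speed; a pose out of reach is approached as far as the arm can. A call is refused whole if a number of a shift passes 0.0417 or a number of a turn 7.16, either way. A call with a gripper value outside its range is refused whole. The fingers move at their own pace and stop on an object; FORCE is the grip in N (left out, the last holds). Time passes only in rows, so rows that do not move let the fingers close. It gives the time, the measured TCP pose, the force, the opening and the grip force at its end, in the units of the state.
- env.get_state(): the state, without advancing time (a new reading comes with each control period).
- env.read_camera(name): name is "side" or "top"; returns a dict with "img" (420x560x3 uint8, red, green, blue), "fov_y" (degrees; the focal length in pixels is half the picture's height over the tangent of half this angle, whatever the lens; pixels are square), "cx", "cy" (the principal point, pixels), "T" (4x4, takes a point from camera to world coordinates). Camera axes: x right, y up, looking along -z (the intrinsics and any distortion apply to the point x, -y, -z); pixel columns grow to the right and rows downward; lengths in m; the calibration is good to about 2 mm. A picture is of the moment at which its call begins. There is no depth.
- env.hand_in(): hands the job in; it is judged then, once.
The state is a dict: "clock": time; "joint_pos": joint angles; "qvel": joint speeds; "tau": joint torques, N m; "tcp_pos": TCP position; "orientation": TCP orientation; "wrist_force": force on the tool from outside, world axes, zero at the start; "ft_torque": the same for the moment, N m; "finger_gap": finger opening in m; "grip_force": force on a finger pad.
Only numpy, scipy, OpenCV 4.12 (cv2) and the standard library are available. Lean on these libraries where they do the work, as an engineer would, in place of code of your own. Each camera call takes 0.05 s, during which the arm holds its last target. There are 200 camera calls.

### The job

The L-shaped wooden bookend has fallen onto its back beside the row of binders. Only by pushing, never lifting it, push it over so that it stands upright on its foot again, then push it along the bench until its back is flush and square against the near end of the row, roughly centred on the binder, and leave it standing there. Do not disturb the other things on the bench.

Things in the scene. Friction and masses are not known exactly. Their poses are not given: they have to be found in the camera images.
- bookend: fallen L-shaped beech bookend, 110 mm wide (own x), 0.25-0.5 kg: back plate along y (130 tall, 16 thick), foot plate along z (120 long, 18 thick). Origin: middle of the outer corner edge, on the bench fallen and standing; it tips about it. Fallen: z up, foot plate stands like a wall, y level, roughly at the row. Standing: y up, z level, away from the row.
- foot_edge (a point): middle of the free edge of the foot plate's inner face (bookend y 18, z 120 mm): its highest part when fallen. Pushed near here away from the row, the bookend tips about its corner edge, balances near 45 deg, then falls onto its foot. Lower pushes may slide it. Axes as the bookend.
- foot_front (a point): middle of the foot plate's free end face (bookend y 9, z 120 mm). Standing, this face is upright, 18 mm high, 110 mm wide, 9 mm above the bench here, farthest from the row; pushed here the bookend slides without toppling; pushed high on the back plate it topples. Axes as the bookend.
- row: fixed row of five upright grey and brown binders, 156 mm long, 150 deep, 155-165 tall, with a like bookend already standing at its far end (276 mm in all). Origin: on the bench, middle of the end face next to the fallen bookend (flat cover, 150 wide, 165 tall). y from that face into the row, x along the face, z up. The fallen bookend's corner edge starts 160-200 mm from it at -y.
- pot_a: red tapered plastic plant pot, empty, standing upright, 64 mm across the rim, 70 mm tall; origin under its centre. Leave alone.
- pot_b: a second such red plant pot, empty, standing, 64 mm across, 70 mm tall; origin under its centre. Leave alone.
- collar: clear acrylic ring (soil collar) standing on the bench, 100 mm outside diameter, 60 mm tall; origin under its centre. Leave alone.
- brush: small hand brush lying flat, about 200 mm long along its own x; origin near its middle. Leave alone.
- canister: dark grey round canister with a black lid, 90 mm across, 120 mm tall, standing; origin under its centre. Leave alone.
- notebook: notebook lying flat, 148 x 105 x 20 mm; origin under its centre. Leave alone.
Things that resemble listed ones, but are neither listed nor needed, are in the scene too. Several things look just like the bookend: the one meant starts farthest to the robot's right.

How it is judged:
On the way:
1. the bookend stands upright on its foot (angle between bookend's own y axis and vertical below 0.1 rad and height (world z) of bookend below 0.01 m), for 0.2 s.
At the end, for the whole second after the job is handed in: The bookend stands upright on its foot (within 0.1 rad), at rest, its back edge within 8 mm of the end face of the row and square to it within 0.1 rad, its middle within 40 mm of the middle of the face (all of step 1 and y of bookend in the frame of row between -0.008 and 0.005 m and x of bookend in the frame of row between -0.04 and 0.04 m and angle between the x axis of bookend and the x axis of row, either way round below 0.1 rad and linear speed of bookend below 0.02 m/s); the robot touches nothing.
It fails at once if the bookend is lifted: its corner edge leaves the bench by more than 25 mm (height (world z) of bookend above 0.025 m).
It fails at once if a bystander is pushed more than 20 mm, or tipped (distance of any of pot_a, pot_b, collar, brush, canister, notebook from where it was at the start of the episode above 0.02 m or angle between any of pot_a, pot_b, collar, canister, notebook's own z axis and vertical above 0.3 rad).
It also fails if it takes over 56 s, if anything falls off the work surface, if the arm or the gripper's body presses on something with over 40 N, if the wrist force passes 120 N, or if a joint passes its speed limit or range.

## Working session

There is one attempt and no reset: what is moved stays moved. The work goes in short steps, Python scripts to look and compute and a shell command to move; the robot and the scene stay as the last step left them, time stands still between calls to the robot, and variables do not carry over. Pictures are saved under pics/ and viewed, at most 10 in all, crops included, and the job is handed in when it is done.

```bash
mkdir -p pics; cat > h.py <<'E'
import numpy as np, cv2
from workcell import env
def cam(n):
    c=env.read_camera(n); c['f']=c['img'].shape[0]/2/np.tan(np.radians(c['fov_y'])/2); return c
def save(c,p,box=None,s=1):
    im=c['img'][:,:,::-1]
    if box: im=im[box[1]:box[3],box[0]:box[2]]
    cv2.imwrite(p,cv2.resize(im,None,fx=s,fy=s,interpolation=cv2.INTER_CUBIC))
def ray(c,u,v,z):
    d=c['T'][:3,:3]@np.array([(u-c['cx'])/c['f'],-(v-c['cy'])/c['f'],-1]); o=c['T'][:3,3]
    return o+d*(z-o[2])/d[2]
def proj(c,p):
    q=c['T'][:3,:3].T@(np.array(p)-c['T'][:3,3]); return c['cx']+c['f']*q[0]/-q[2], c['cy']-c['f']*q[1]/-q[2]
E
python3 - <<'E'
from h import *
for n in('top','side'):
    c=cam(n); save(c,f'pics/{n}0.png'); print({k:v for k,v in c.items() if k!='img'})
s=env.get_state();print(s['tcp_pos'],s['orientation'],s['clock'])
E
```

```text
{'fov_y': 45.16389497206563, 'cx': 273.2900843348516, 'cy': 205.65547362193163, 'T': array([[-0.02228648,  0.99746775, -0.0675381 ,  0.43669028],
       [-0.99972813, -0.02269819, -0.00533471, -0.02199371],
       [-0.00685419,  0.06740085,  0.99770243,  1.88458151],
       [ 0.        ,  0.        ,  0.        ,  1.        ]]), 'f': np.float64(504.9409640101912)}
{'fov_y': 51.006120368992924, 'cx': 277.68156849737363, 'cy': 213.4426688580465, 'T': array([[-0.99964667,  0.00419284, -0.02624791,  0.51494429],
       [-0.01989096, -0.77302797,  0.63406002,  0.80404371],
       [-0.01763186,  0.63435808,  0.77283824,  1.08960589],
       [ 0.        ,  0.        ,  0.        ,  1.        ]]), 'f': np.float64(440.2136458375533)}
[0.12969762 0.5597351  0.24148824] [-2.12019896e-04  1.13640287e-01  9.93521626e-01 -7.87153230e-04] 0.1
```

View pics/top0.png

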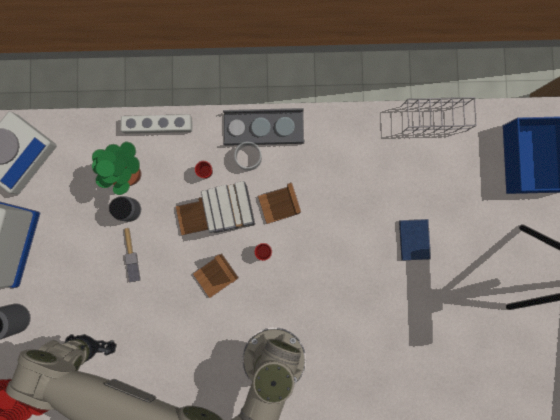

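View pics/side0.png

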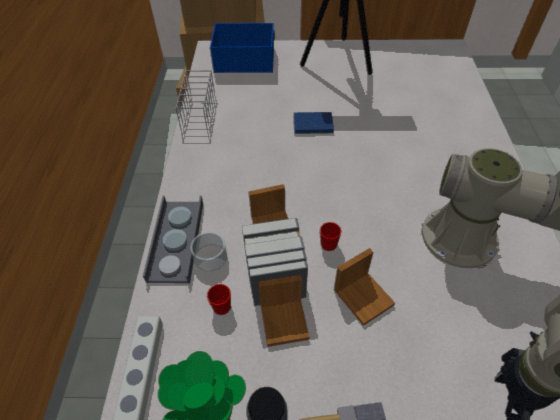

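The top view shows three beech L-bookends: (279,203), (193,216) and (215,275). The first is farthest to the right (-y), beyond the row's end at (250,205), so it fits the description. The second stands at the row's far end, and the third lies loose on the robot side. The red pots are at (203,169) and (263,252). I'll confirm the choice in a crop.

```bash
python3 - <<'E'
from h import *
c=cam('top'); save(c,'pics/crop1.png',(190,165,320,265),6)
hsv=cv2.cvtColor(c['img'],cv2.COLOR_RGB2HSV)
m=cv2.inRange(hsv,(5,100,50),(20,255,255)); m[:,:256]=0; m[:170]=0;m[235:]=0;m[:,310:]=0
n,l,s,_=cv2.connectedComponentsWithStats(m)
for i in range(1,n):
    if s[i,4]>100:
        k=cv2.findContours((l==i).astype('uint8'),0,2)[0][0]
        print(s[i],cv2.approxPolyDP(k,2,True).reshape(-1,2).tolist())
E
```

```text
[ 258  183   42   40 1018] [[290, 183], [284, 189], [258, 196], [267, 222], [299, 212]]
```

View pics/crop1.png

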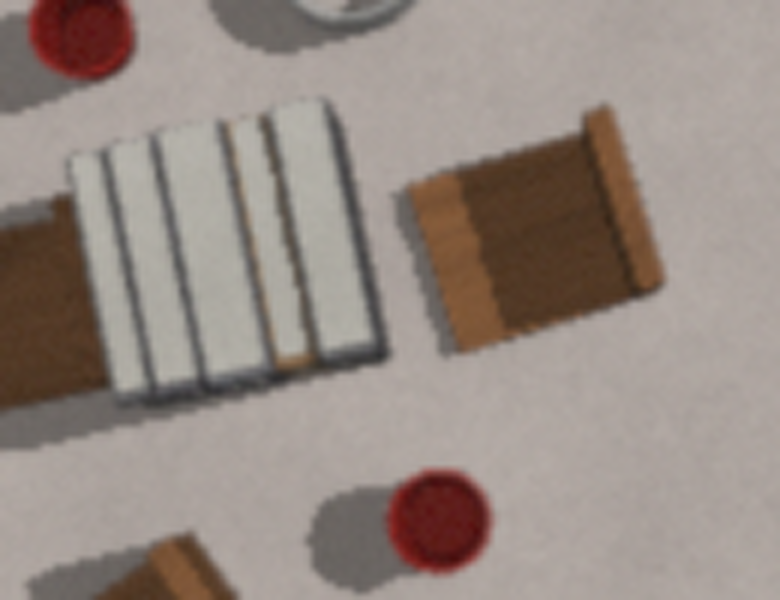

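The crop confirms the target. Its back plate lies towards the row, and its foot wall stands at crop (585–665, 105–290). The row's end face runs from crop (340,105) to (388,352).

```bash
python3 - <<'E'
from h import *
c=cam('top')
P=lambda u,v,z:ray(c,190+(u+.5)/6-.5,165+(v+.5)/6-.5,z)
a,b=P(612,105,.12),P(665,285,.12); i,j=P(585,115,.12),P(635,292,.12)
r,s=P(340,105,0),P(388,352,0); f,e=P(410,187,.016),P(453,352,.016)
for n,(p,q) in dict(outer=(a,b),inner=(i,j),row0=(r,s),backfree=(f,e),rowtop=(P(330,100,.165),P(378,348,.165))).items():
    d=p-q; print(n,p.round(3),q.round(3),'mid',((p+q)/2).round(3),'len',np.linalg.norm(d).round(3),'ang',np.degrees(np.arctan2(d[1],d[0])).round(1))
print(P(440,520,.07))
st=env.get_state(); from scipy.spatial.transform import Rotation as R
q=st['orientation']; print(R.from_quat([q[1],q[2],q[3],q[0]]).as_matrix().round(3), env.tip_extent, st['finger_gap'])
E
```

```text
outer [ 0.638 -0.079  0.12 ] [ 0.531 -0.107  0.12 ] mid [ 0.585 -0.093  0.12 ] len 0.11 ang 14.9
inner [ 0.632 -0.063  0.12 ] [ 0.528 -0.089  0.12 ] mid [ 0.58  -0.076  0.12 ] len 0.108 ang 14.3
row0 [0.655 0.088 0.   ] [0.5   0.061 0.   ] mid [0.578 0.074 0.   ] len 0.158 ang 9.9
backfree [0.601 0.044 0.016] [0.499 0.02  0.016] mid [0.55  0.032 0.016] len 0.106 ang 13.4
rowtop [0.639 0.084 0.165] [0.497 0.059 0.165] mid [0.568 0.071 0.165] len 0.144 ang 9.8
[0.39678415 0.02848983 0.07      ]
[[-0.974  0.226 -0.   ]
 [ 0.226  0.974 -0.001]
 [ 0.    -0.001 -1.   ]] 0.011 0.08576696505203447
```

Measured, with the corner edge about 165 mm from the row and 16 mm off its centre:

| Thing | Angle | Position (x, y) |
|---|---|---|
| Bookend wall, inner face | 14.5° | (0.580, -0.076) |
| Row face | about 10° | (0.572, 0.072) |

I'll turn the tool 62.4° and go above a point 30 mm on the row side of the wall.

```bash
python3 -m jog '[[0,0,0,0,7],[0,0,0,0,7],[0,0,0,0,7],[0,0,0,0,7],[0,0,0,0,7]]'
python3 -m jog '[[0,0,0,0,7],[0,0,0,0,7],[0,0,0,0,7],[0,0,0,0,6.4],[0,0,0,0,0]]'
python3 -m jog '[[0,-0.0385,0.015,0,0],[0,-0.0385,0.015,0,0],[0,-0.0385,0.015,0,0],[0,-0.0385,0.015,0,0],[0,-0.0385,0.015,0,0]]'
python3 -m jog '[[0,-0.0385,0.015,0,0],[0,-0.0385,0.015,0,0],[0,-0.0385,0.015,0,0],[0,-0.0385,0.015,0,0],[0,-0.0385,0.015,0,0]]'
python3 -m jog '[[0,-0.0385,0.015,0,0],[0,-0.0385,0.015,0,0],[0,-0.0385,0.015,0,0],[0,-0.0385,0.015,0,0],[0,0,0,0,0]]'
```

```text
clock: 0.62
tcp_pos: [0.1298, 0.56, 0.242]
orientation: [0.0, 0.41, 0.912, -0.0]
wrist_force: [-0.8, -0.3, 0.3]
finger_gap: 0.0424
grip_force: 0.0
clock: 1.03
tcp_pos: [0.1298, 0.56, 0.2421]
orientation: [0.0, 0.613, 0.79, -0.0]
wrist_force: [-0.4, -0.5, 0.7]
finger_gap: 0.0427
grip_force: 0.0
clock: 1.45
tcp_pos: [0.2513, 0.3911, 0.2422]
orientation: [0.0, 0.61, 0.792, 0.0]
wrist_force: [0.3, 0.7, 0.8]
finger_gap: 0.0425
grip_force: 0.0
clock: 1.87
tcp_pos: [0.3724, 0.2234, 0.2425]
orientation: [0.0, 0.61, 0.792, 0.0]
wrist_force: [0.0, 1.2, 0.0]
finger_gap: 0.0427
grip_force: 0.0
clock: 2.28
tcp_pos: [0.4728, 0.0858, 0.2421]
orientation: [0.002, 0.613, 0.79, 0.0]
wrist_force: [-0.4, -0.1, 0.1]
finger_gap: 0.0426
grip_force: 0.0
```

```bash

python3 -m jog '[[0,-0.0384,0.0158,0,0],[0,-0.0384,0.0158,0,0],[0,-0.0384,0.0158,0,0],[0,-0.0384,0.0158,0,0],[0,0,0,0,0]]'
python3 -m jog '[[0,0,0,0.028,0],[0,0,0,0.028,0],[0,0,0,0.028,0],[0,0,0,0.028,0],[0,0,0,0.028,0]]'
python3 - <<'E'
from h import *
a=cam('side'); b=cam('top')
A=cv2.resize(a['img'][150:340,200:360],(480,570)); B=cv2.resize(b['img'][165:260,240:320],(480,570))[:, :320]
cv2.imwrite('pics/p2.png',np.hstack([A,B])[:,:,::-1]); print(env.get_state()['tcp_pos'])
E
```

```text
clock: 2.7
tcp_pos: [0.5722, -0.0472, 0.2409]
orientation: [0.001, 0.613, 0.79, -0.0]
wrist_force: [0.9, 0.2, -0.3]
finger_gap: 0.0428
grip_force: 0.0
clock: 3.12
tcp_pos: [0.5679, -0.0412, 0.101]
orientation: [-0.0, 0.611, 0.792, 0.0]
wrist_force: [-0.3, 0.2, -0.5]
finger_gap: 0.0424
grip_force: 0.0
[ 0.56430551 -0.04036359  0.09760797]
```

View pics/p2.png

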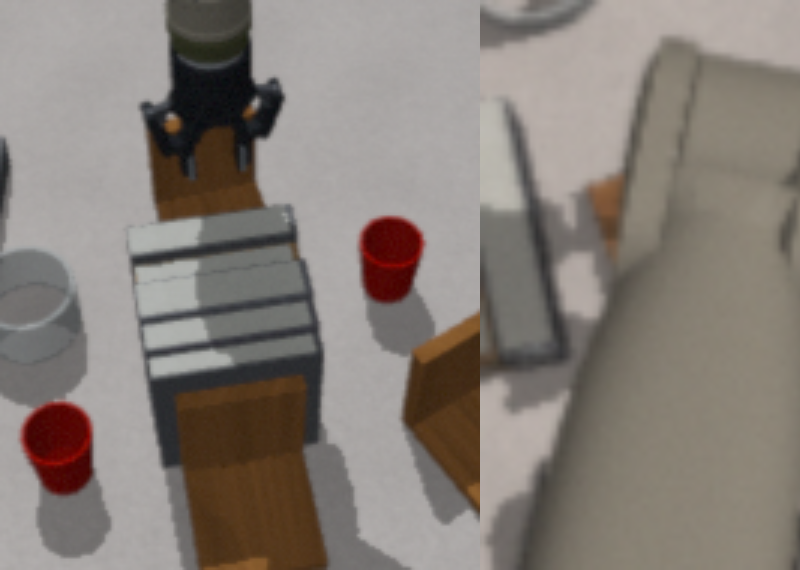

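The side view shows both fingers between the row and the standing foot wall, roughly centred on it. I'll raise a little to push near the top edge, then push away from the row.

```bash

python3 -m jog '[[0,-0.01,0.005,-0.013,0],[0,-0.01,0,0,0],[0,-0.01,0,0,0],[0,-0.01,0,0,0],[0,0,0,0,0]]'
python3 -m jog '[[0,-0.01,0,0,0],[0,-0.01,0,0,0],[0,-0.01,0,0,0],[0,0,0,0,0]]'
python3 - <<'E'
from h import *
a=cam('side'); save(a,'pics/p3.png',(220,140,360,245),5)
E
```

```text
clock: 3.63
tcp_pos: [0.5842, -0.0812, 0.1161]
orientation: [0.001, 0.612, 0.79, 0.0]
wrist_force: [-0.0, 1.0, 1.2]
finger_gap: 0.0429
grip_force: 0.6
clock: 3.97
tcp_pos: [0.5912, -0.1104, 0.1151]
orientation: [0.0, 0.613, 0.79, -0.0]
wrist_force: [-1.0, 0.1, 0.6]
finger_gap: 0.0427
grip_force: 0.5
```

View pics/p3.png

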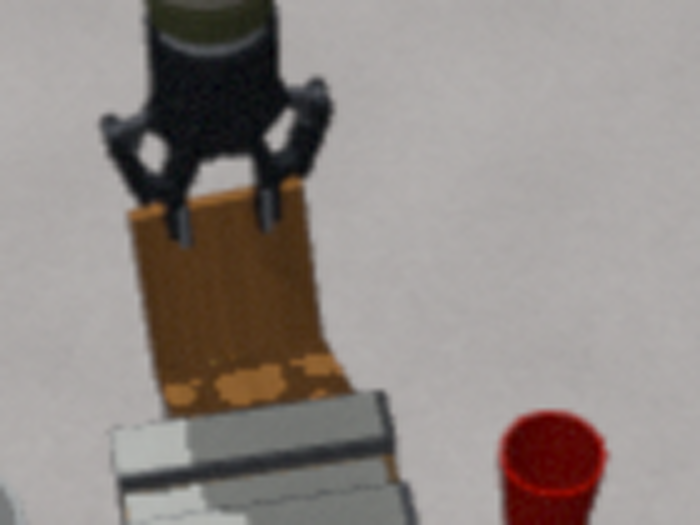

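The foot wall is moving with the fingers near its top edge, at crop (180–265, 195–245). Next I'll check whether it is tilting or sliding, using the inner corner line at crop (240,360).

```bash
python3 - <<'E'
from h import *
a=cam('side')
for z in(.016,.024):print(ray(a,220+240/5,140+360/5,z).round(3))
print(ray(a,220+215/5,140+195/5,.115).round(3), env.get_state()['tcp_pos'])
E
```

```text
[ 0.582 -0.083  0.016]
[ 0.582 -0.076  0.024]
[ 0.596 -0.132  0.115] [ 0.59070749 -0.10878993  0.11509247]
```

It's tilting without sliding. I'll keep pushing and lower slightly as I go.

```bash

python3 -m jog '[[0,-0.01,0,0.005,0],[0,-0.01,0,0.005,0],[0,-0.01,0,0.005,0],[0,-0.01,0,0.005,0]]'
python3 -m jog '[[0,-0.01,0,0.002,0],[0,-0.01,0,0.002,0],[0,0,0,0,0],[0,0,0,0,0]]'
python3 - <<'E'
from h import *
a=cam('side'); save(a,'pics/p4.png',(210,110,350,245),4)
E
```

```text
clock: 4.4
tcp_pos: [0.6009, -0.1478, 0.0944]
orientation: [-0.0, 0.612, 0.791, -0.0]
wrist_force: [0.6, -0.6, 0.1]
finger_gap: 0.0428
grip_force: 0.0
clock: 4.73
tcp_pos: [0.6058, -0.167, 0.091]
orientation: [-0.0, 0.612, 0.791, 0.0]
wrist_force: [0.1, 0.5, -0.0]
finger_gap: 0.0426
grip_force: 0.0
```

View pics/p4.png

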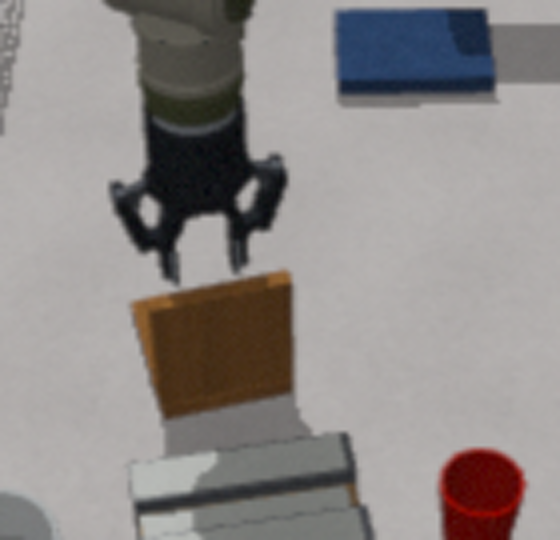

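The bookend now stands upright. Its back's lower edge runs from crop (163,416) to (293,392). I'll measure it and work out the move to the foot front.

```bash
python3 - <<'E'
from h import *
a=cam('side')
p=ray(a,210+293.5/4-.5,110+392/4-.5,0);q=ray(a,210+163.5/4-.5,110+416/4-.5,0)
if p[0]<q[0]: p,q=q,p
d=p-q;print(p.round(3),q.round(3),((p+q)/2).round(3),np.linalg.norm(d).round(3),np.degrees(np.arctan2(d[1],d[0])).round(1))
th=np.arctan2(d[1],d[0]);u=np.array([-np.sin(th),np.cos(th)])
t=((p+q)/2)[:2]-u*.161-env.get_state()['tcp_pos'][:2]
a=np.radians(14.5);print('tool x,y move',t@[-np.sin(a),np.cos(a)],t@[np.cos(a),np.sin(a)])
E
```

```text
[ 0.64  -0.089  0.   ] [ 0.536 -0.115  0.   ] [ 0.588 -0.102  0.   ] 0.107 13.9
tool x,y move -0.0944379235417864 -0.0032661356659849485
```

```bash

python3 -m jog '[[-0.5,-0.032,-0.001,0,0],[-0.5,-0.032,-0.001,0,0],[-0.5,-0.032,-0.001,0,0],[-0.5,0,0,0,0],[-0.5,0,0,0,0]]'
python3 -m jog '[[-0.5,0,0,0.025,0],[-0.5,0,0,0.025,0],[-0.5,0,0,0.018,0],[-0.5,0,0,0.005,0],[-0.5,0,0,0,0]]'
python3 -m jog '[[-0.5,0,0,0.003,0],[-0.5,0,0,0,0]]'
python3 - <<'E'
from h import *
a=cam('side'); save(a,'pics/p5.png',(210,90,350,245),4); print(env.tip_extent)
E
```

```text
clock: 5.25
tcp_pos: [0.6272, -0.261, 0.0913]
orientation: [0.0, 0.613, 0.79, 0.0]
wrist_force: [-0.2, 0.4, 0.5]
finger_gap: 0.0644
grip_force: 0.0
clock: 5.67
tcp_pos: [0.6254, -0.2575, 0.0165]
orientation: [-0.002, 0.611, 0.791, -0.0]
wrist_force: [-0.6, 0.2, 0.5]
finger_gap: 0.064
grip_force: 0.0
clock: 5.83
tcp_pos: [0.6279, -0.2596, 0.0165]
orientation: [0.001, 0.612, 0.791, 0.0]
wrist_force: [-0.5, 0.5, 0.9]
finger_gap: 0.0643
grip_force: 0.0
0.011
```

View pics/p5.png

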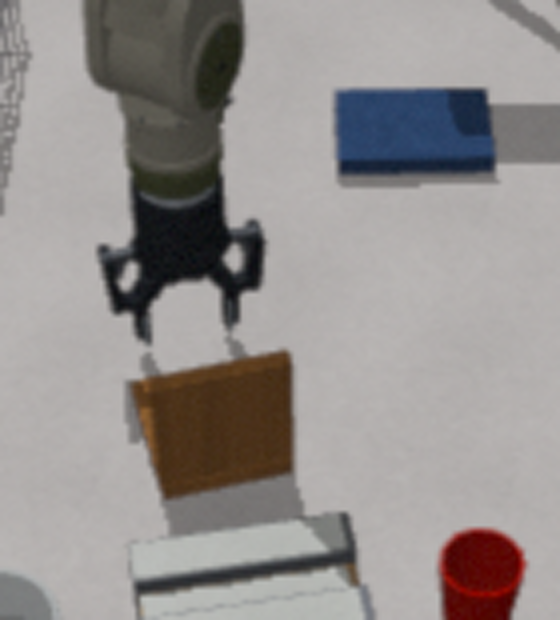

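The fingers are behind the foot's free end at crop (145,340)–(232,330) and clear of it. The bookend stands square-on. I'll lower 3 mm and push towards the row, turning 4.5° gradually.

```bash

python3 -m jog '[[-0.5,0,0,0.003,0],[-0.5,0.012,0,0,0],[-0.5,0.012,0,0,0],[-0.5,0.01,0,0,0],[-0.5,0.01,0,0,0]]'
python3 -m jog '[[-0.5,0.012,0,0,0.9],[-0.5,0.012,0,0,0.9],[-0.5,0.012,0,0,0.9],[-0.5,0.012,0,0,0.9],[-0.5,0.012,0,0,0.9]]'
python3 -m jog '[[-0.5,0.012,0,0,0],[-0.5,0.012,0,0,0],[-0.5,0.012,0,0,0],[-0.5,0.012,0,0,0],[-0.5,0,0,0,0]]'
python3 - <<'E'
from h import *
a=cam('side'); save(a,'pics/p6.png',(200,120,350,270),4)
a=cam('top'); save(a,'pics/t6.png',(220,165,320,240),6)
E
```

```text
clock: 6.3
tcp_pos: [0.6155, -0.2161, 0.0124]
orientation: [0.0, 0.612, 0.791, -0.0]
wrist_force: [1.0, -1.3, -1.1]
finger_gap: 0.064
grip_force: 0.9
clock: 6.72
tcp_pos: [0.6023, -0.1576, 0.0125]
orientation: [0.0, 0.643, 0.766, -0.0]
wrist_force: [0.4, -1.4, -0.4]
finger_gap: 0.0641
grip_force: 0.8
clock: 7.13
tcp_pos: [0.5934, -0.1085, 0.0122]
orientation: [-0.001, 0.641, 0.767, 0.0]
wrist_force: [-0.0, -0.3, -0.9]
finger_gap: 0.0639
grip_force: 0.0
```

View pics/p6.png

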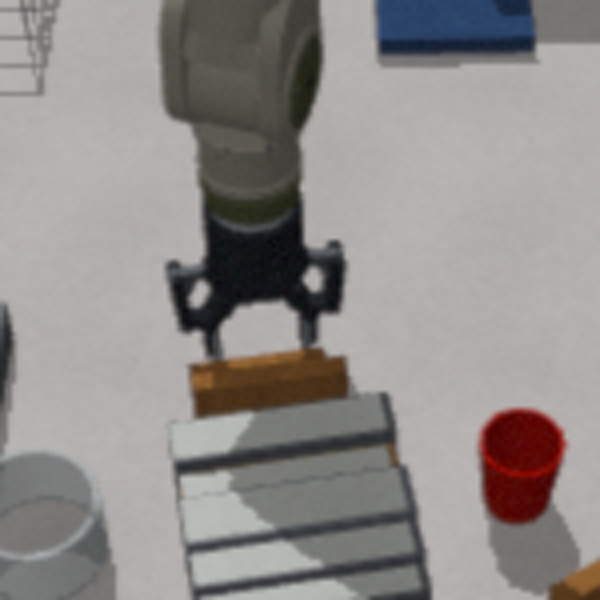

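The bookend is upright and parallel to the row, with its top edge at crop (190–325, 360). About 50 mm remain. I'll push 40 mm, then creep in watching the force.

```bash

python3 -m jog '[[-0.5,0.01,0,0,0],[-0.5,0.01,0,0,0],[-0.5,0.01,0,0,0],[-0.5,0.008,0,0,0],[-0.5,0,0,0,0]]'
python3 -m jog '[[-0.5,0.003,0,0,0],[-0.5,0.003,0,0,0],[-0.5,0,0,0,0]]'
python3 -m jog '[[-0.5,0.003,0,0,0],[-0.5,0,0,0,0]]'
```

```text
clock: 7.65
tcp_pos: [0.587, -0.0719, 0.0122]
orientation: [-0.001, 0.642, 0.767, 0.0]
wrist_force: [-0.7, 0.4, 0.0]
finger_gap: 0.0639
grip_force: 0.0
clock: 7.9
tcp_pos: [0.5865, -0.0676, 0.0122]
orientation: [-0.0, 0.642, 0.766, 0.0]
wrist_force: [-0.1, 0.6, -0.3]
finger_gap: 0.064
grip_force: 0.0
clock: 8.07
tcp_pos: [0.586, -0.065, 0.0122]
orientation: [-0.0, 0.643, 0.766, 0.0]
wrist_force: [0.6, -0.5, -0.6]
finger_gap: 0.0639
grip_force: 0.2
```

```bash

python3 -m jog '[[-0.5,0.003,0,0,0],[-0.5,0,0,0,0]]'
python3 -m jog '[[-0.5,0.003,0,0,0],[-0.5,0,0,0,0]]' | grep -E 'tcp|wrist'
python3 -m jog '[[-0.5,0.002,0,0,0],[-0.5,0,0,0,0]]' | grep -E 'tcp|wrist'
```

```text
clock: 8.23
tcp_pos: [0.5855, -0.062, 0.0122]
orientation: [-0.0, 0.642, 0.766, 0.0]
wrist_force: [-0.4, -0.5, -0.3]
finger_gap: 0.0638
grip_force: 0.3
tcp_pos: [0.5849, -0.0589, 0.0122]
wrist_force: [0.2, -1.0, -1.5]
tcp_pos: [0.585, -0.0577, 0.0123]
wrist_force: [1.0, -3.6, -1.8]
```

```bash

python3 -m jog '[[-0.5,0.002,0,0,0],[-0.5,0,0,0,0]]' | grep -E 'tcp|wrist|grip'
python3 -m jog '[[-0.5,0.002,0,0,0],[-0.5,0,0,0,0],[-0.5,0,0,0,0]]' | grep -E 'tcp|wrist|ori'
python3 - <<'E'
from h import *
print(env.get_state()['ft_torque'],env.get_state()['wrist_force'])
a=cam('side');b=cam('top'); save(a,'pics/p7.png',(215,180,325,270),7)
E
```

```text
tcp_pos: [0.5854, -0.0574, 0.0124]
wrist_force: [1.5, -9.5, -3.9]
grip_force: 4.8
tcp_pos: [0.586, -0.0572, 0.0126]
orientation: [0.004, 0.643, 0.766, -0.002]
wrist_force: [2.9, -14.4, -6.1]
[-2.74581514 -0.87206365  0.50344473] [  2.93820202 -14.35532567  -6.09160211]
```

View pics/p7.png

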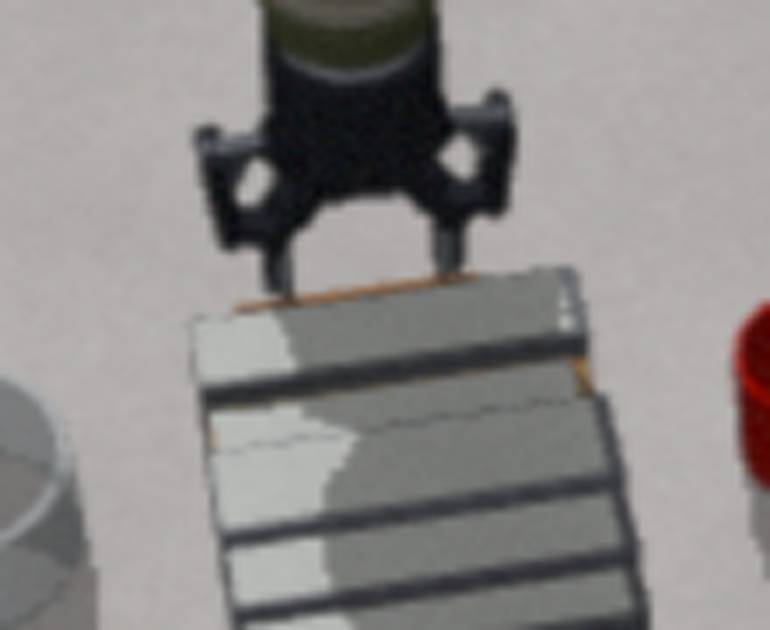

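The bookend is pressed flush behind the row, with the force at 14 N and no further motion. I'll back off, lift, and check from above.

```bash

python3 -m jog '[[-0.5,-0.008,0,0,0],[-0.5,-0.015,0,0,0],[-0.5,-0.03,0,0,0],[-0.5,-0.03,0,0,0],[-0.5,0,0,-0.03,0]]' >/dev/null
python3 -m jog '[[-0.5,-0.03,0,-0.028,0],[-0.5,-0.03,0,-0.028,0],[-0.5,-0.03,0,-0.028,0],[-0.5,-0.03,0,-0.028,0],[-0.5,-0.03,0,-0.028,0]]'>/dev/null
python3 -m jog '[[-0.5,-0.035,-0.02,0,0],[-0.5,-0.035,-0.02,0,0],[-0.5,-0.035,-0.02,0,0],[-0.5,-0.02,-0.02,0,0],[-0.5,0,0,0,0]]'
python3 - <<'E'
from h import *
a=cam('top'); save(a,'pics/t8.png',(190,165,320,265),6)
E
```

```text
clock: 10.33
tcp_pos: [0.564, -0.4256, 0.1816]
orientation: [-0.0, 0.645, 0.764, -0.0]
wrist_force: [-0.1, -0.0, -0.2]
finger_gap: 0.064
grip_force: 0.0
```

View pics/t8.png

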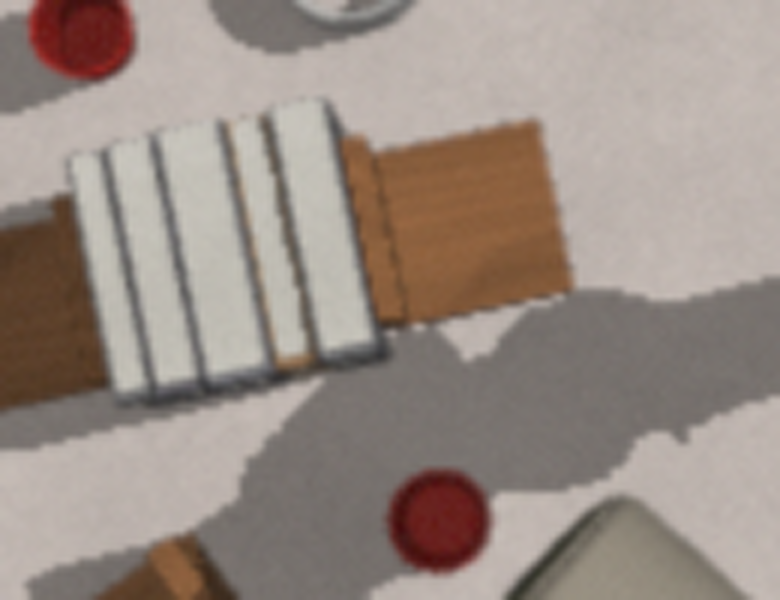

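The bookend stands flush and square against the row. Its back plate spans crop rows 135–325, against 105–352 for the face, so it is centred within a few mm. The pots haven't moved.

```bash
python3 -c "
from workcell import env
print(env.hand_in())"
```

```text
the job is handed in; nothing more can be done
None
```

The job is handed in: the bookend was tipped upright and pushed flush and square against the row, centred to within a few millimetres in the last picture, after about 10 s of robot time; no verdict came back.

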